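Set and clamp the leg of a record-sleeve stand

TASK

Set the sleeve stand for the record being played: if the small flat adapter disc is on the turntable's spindle (singles), draw the stand's leg out to its single-line mark; if the big stepped record weight is on the spindle (LPs), draw it out to its double-line mark. Holding the leg at that mark against its return spring, slide the long cam lever in until it is fully closed alongside the leg, and only then stop, still holding the leg at the mark so that I can tighten the clamp screw. Do not shift the other things about.

Things in the scene. Friction and masses are not known exactly. Their poses are not given: they have to be found in the camera images.
- stand: heavy record-sleeve stand, fixed. Origin: on the surface under the mouth of its square steel tube; x points back along the tube (the leg slides out to -x), y to the side of the cam lever, z up. Tube 24 x 24 x 150 mm (x 0 to 150), centre line 45 mm up; wooden base 160 x 180 x 18 mm (x 10 to 170) with a wire back rest 154 mm high at x 140 to 165.
- leg (a joint): how far the leg is drawn out, m: 0 fully in (at the start), limit 0.110. The single-line mark just shows whole at the tube's mouth at 0.040, the double-line mark at 0.075. A spring pulls the leg in with 2 to 3.5 N, lever open or closed (the clamp screw is still loose): let go, it slides back. Square aluminium bar 16 x 16 mm, 45 mm up, dark lines around it.
- crossbar (a point): aluminium bar across the leg's front end, rigid with it, the leg's handle: 12 (x) x 300 (y) x 14 mm high, origin at its centre 45 mm up, axes as the stand's, free space below. Its centre is 30 mm in front of the tube's mouth with the leg in, 70 mm at the single-line mark, 105 mm at the double-line mark. Fingers can straddle it from above and slide along it.
- lever (a joint): angle of the cam lever in rad: 0 fully closed (against its stop, parallel to the leg), larger is more open (tip swung out to the stand's +y); starts 0.34 to 0.46, limit 0.65. Turns about a vertical pivot at stand x = +0.012, y = +0.024, with light friction (0.06 N m), and stays where it is left.
- lever_tip (a point): tip of the cam lever, on its centre line, 61 mm up. The lever is a straight steel bar, 190 mm from pivot to tip, 11 mm wide, from 55 to 67 mm above the surface, so it passes 3 mm over the crossbar. It can be pushed in anywhere on its outer (+y) side, for instance by fingers sliding along the crossbar.
- turntable: turntable with a wooden plinth 360 (x) x 450 (y) mm, top 80 mm up, fixed. Origin on the surface under its centre. Platter 300 mm across, top 100 mm up; a tonearm on the -y side reaches 143 mm up; a start button at the front left.
- spindle (a point): centre of the platter, 100 mm up (where the record's spindle is)
- parking (a point): centre of the small black parking post at the front right (robot side, -y) corner of the plinth, top 100 mm up. One of adapter and weight is on the spindle, the other here.
- adapter: adapter for singles: flat plastic disc 38 mm across, 12 mm high with a bevelled top; origin at its underside. Leave alone.
- weight: record weight: stepped aluminium puck 74 mm across, 48 mm high; origin at its underside. Leave alone.
- brush: record brush, 30 x 100 x 22 mm, in the top one of the acrylic trays. Leave alone.
- coaster: cork coaster 96 mm across, 6 mm thick, lying in front of the stand. Leave alone.
- gauge: steel stylus gauge, 90 x 18 x 14 mm, lying near the stand. Leave alone.
- case: small white cartridge case, 45 x 45 x 30 mm, beside the stand. Leave alone.
- level: small brass round spirit level, 40 mm across, 12 mm high, beside the stand. Leave alone.

How it is judged:
On the way, in this order (a step that is already met when the one before it is completed fails the run):
1. the leg is held by the fingers at the right mark (within 5 mm) while the lever is still open (((horizontal distance between adapter and spindle below 0.06 m and value of joint leg between 0.035 and 0.045 m) or (horizontal distance between weight and spindle below 0.06 m and value of joint leg between 0.07 and 0.08 m)) and contact force between the fingers and leg above 0.5 N and value of joint lever above 0.25 rad), for 0.2 s.
2. the lever is closed while the fingers hold the leg at the mark (((horizontal distance between adapter and spindle below 0.06 m and value of joint leg between 0.035 and 0.045 m) or (horizontal distance between weight and spindle below 0.06 m and value of joint leg between 0.07 and 0.08 m)) and contact force between the fingers and leg above 0.5 N and value of joint lever below 0.08 rad), for 0.2 s.
At the end, for the whole second after the job is handed in: The leg is at the mark that belongs to what is on the spindle (adapter: 0.040, weight: 0.075) within 5 mm, the cam lever is within 0.08 rad of fully closed, and the fingers still hold the leg by its crossbar (contact force above 0.5 N) (all of step 2); the arm keeps its last pose, push and grip.
It fails at once if the lever is closed (below 0.2 rad) with the leg more than 10 mm off the right mark (value of joint lever below 0.2 rad and not ((horizontal distance between adapter and spindle below 0.06 m and value of joint leg between 0.03 and 0.05 m) or (horizontal distance between weight and spindle below 0.06 m and value of joint leg between 0.065 and 0.085 m))).
It fails at once if another thing is shifted by more than 20 mm (distance of any of adapter, weight, brush, coaster, gauge, case, level from where it was at the start of the episode above 0.02 m).
It also fails if it takes over 35 s, if anything falls off the work surface, if the arm or the gripper's body presses on something with over 40 N, if the wrist force passes 120 N, or if a joint passes its speed limit or range.

ROBOT

A 6-joint arm with a two-finger parallel gripper is mounted at the origin on the work surface. World frame = base frame: x ahead of the robot, y to its left, z up, the work surface at z = 0. Lengths are in m, angles in rad, forces in N, time in s.
With the tool pointing down it reaches from about 0.35 to 0.775 m from the base axis. Payload 7.3 kg.
Tool frame: the origin (TCP) lies midway between the tips of the shut fingers; the grasp point (between the pads) lies 19 mm behind it; z points along the fingers, y is the line along which they close (so a half turn about z gives the same grasp; the last joint's range is limited). The gripper opens to 92 mm and grips with 3 to 60 N. Pads are 19 mm wide; open, the fingers measure 130 mm over their backs; the gripper's body (75 mm by 190 mm) begins 47 mm behind the grasp point.
Start: joints at [1.122, 0.342, 1.524, -0, 1.275, -0.146], TCP at [0.157, 0.501, 0.227] pointing down, gripper open.
Joint ranges: [-2.53, 2.53], [-0.77, 2.02], [0.04, 2.7], [-1, 4.14], [0.28, 2.66], [-3.11, 3.11]. Speed limits (rad/s): [2.57, 2.57, 3.14, 3.14, 3.14, 3.14].

INTERFACE

Orientations are given as [roll, pitch, yaw] about the fixed x, y, z axes, in that order (R = Rz(yaw) Ry(pitch) Rx(roll)).
In Python, from cell import robot, read_camera, camera_params, nets gives the robot as it stands. The module is installed in compiled form; this text tells all that it offers.
- The arm moves only by the tool step_arm, never from a script. Its argument "steps" is a list of rows, each an object of numbers: "x", "y", "z": the shift along the tool's x, y, z as a fraction of full scale; "rx", "ry", "rz": the turn, a rotation vector about the tool's x, y, z as a fraction of full scale; "claw": the opening, from -1 (shut) to 1 (fully open). In form: [{"x": .., "y": .., "z": .., "rx": .., "ry": .., "rz": .., "claw": ..}, ...]. A call has 1 to 12 rows; each row is the pose to reach, as a shift and turn from the pose commanded when the call began, along the tool's axes at that moment; what a row does not reach only later rows make up. Full scale, the value 1, is 750 mm for a shift and pi/4 rad for a turn. A row lasts 1/12 s, in which the tool goes at most 41.7 mm and 7.16 degrees, less where a joint would pass 70% of its speed; a pose out of reach is approached as far as the arm can. A call with a number of a shift or a turn outside -1 to 1 is refused whole. A call with a gripper value outside its range is refused whole. The fingers move at their own pace and stop on an object; "squeeze" is the grip in N (left out, the last holds). Time passes only in rows, so rows that repeat a pose let the fingers close. It gives the time, the measured TCP pose, the force, the opening and the grip force at its end, in the units of the state.
- robot.observe(): the state, without advancing time (a new reading comes with each control period).
- read_camera(name): name is "side" or "top" or "wrist"; returns (picture, depth): 480x640x3 uint8, blue, green, red; 480x640 float32, m along the optical axis (not along the pixel's ray), 0 where there is no reading.
- camera_params(name): a dict with "fx", "fy", "cx", "cy" (pixels), "R" (3x3) and "t" (3): a world point X has camera coordinates R X + t; the wrist camera has in their place "hand_eye" (4x4, takes a point from camera to tool coordinates, whose origin is the TCP and whose axes are the flange's). Camera axes: x right, y down, z forward; pixel columns grow to the right and rows downward; lengths in m; the calibration is good to about 2 mm. A picture is of the moment at which its call begins: read the wrist's pose just before it. camera_params takes no time and is no camera call.
- robot.hand_in(): hands the job in; it is judged then, once.
Trained networks look in the newest picture that a camera, given by its name, has taken for a name from the list of things; names that differ only in an ending like _2 or _b are one class to them, and where a whole thing is asked for, a point or a joint stands for the part that bears it (a point fixed in the world has none). Each returns a list of dicts, best first, with "conf" (0 to 1); they miss things now and then, are a little off and sometimes report something else, mostly with a low value. They report only what shows in the picture. A call takes as long as a camera call.
- nets.masks_of(camera, query): "region" (480x640 bool, what is visible of it) and "box" ([left, top, right, bottom] in pixels, round what is visible of it).
- nets.landmark_of(camera, query): "pixel" ([row, column] in pixels: a listed point, or the origin of a listed thing).
The state is a dict: "time": time; "qpos": joint angles; "qvel": joint speeds; "joint_efforts": joint torques, N m; "tool_pos": TCP position; "tool_rot": TCP orientation; "contact_force": force on the tool from outside, world axes, zero at the start; "torque": the same for the moment, N m; "opening": finger opening in m; "grip_force": force on a finger pad.
Only numpy, scipy, OpenCV 4.12 (cv2) and the standard library are available. Lean on these libraries where they do the work, as an engineer would, in place of code of your own. Each camera call takes 0.05 s, during which the arm holds its last target. There are 200 camera calls.

## Working session

There is one attempt and no reset: what is moved stays moved. The work goes in short steps, Python scripts to look and compute and a tool call to move; the robot and the scene stay as the last step left them, time stands still between calls to the robot, and variables do not carry over. Pictures are saved under pics/ and viewed, at most 10 in all, crops included, and the job is handed in when it is done.

Besides the shell and the picture viewer there is one more tool, called after "Emit:" as a command line: name --argument value ..., lists and objects as JSON in quotes. step_arm: Moves the arm, as the interface text tells. Its arguments: {"type":"object","properties":{"steps":{"type":"array","items":{"type":"object","properties":{"x":{"type":"number","minimum":-1,"maximum":1},"y":{"type":"number","minimum":-1,"maximum":1},"z":{"type":"number","minimum":-1,"maximum":1},"rx":{"type":"number","minimum":-1,"maximum":1},"ry":{"type":"number","minimum":-1,"maximum":1},"rz":{"type":"number","minimum":-1,"maximum":1},"claw":{"type":"number"}}}},"squeeze":{"type":"number"}},"required":["steps"]}

```bash
mkdir -p pics
cat > h.py <<'E'
from cell import robot, read_camera, camera_params, nets
import numpy as np, cv2
def ray(cam,px,z):
    p=camera_params(cam);R=np.array(p["R"]);t=np.array(p["t"])
    d=R.T@np.array([(px[1]-p["cx"])/p["fx"],(px[0]-p["cy"])/p["fy"],1]);c=-R.T@t
    return c+d*(z-c[2])/d[2]
E
python3 - <<'E'
from h import *
s=robot.observe();print(s["time"],s["tool_pos"],s["tool_rot"],s["opening"])
Z=dict(stand=0,crossbar=.045,lever_tip=.061,spindle=.1,parking=.1,adapter=.1,weight=.1,coaster=0,gauge=0,case=0,level=0)
for c in ["top","side"]:
    im,d=read_camera(c);cv2.imwrite(f"pics/{c}0.png",im)
    p=camera_params(c);print(c,p["fx"],-np.array(p["R"]).T@p["t"])
    for q,z in Z.items():
        for r in nets.landmark_of(c,q)[:2]:
            print(q,round(r["conf"],2),np.round(r["pixel"]),ray(c,r["pixel"],z).round(3))
E
```

```text
0.0 [0.15634504 0.5007389  0.22604737] [-3.14005740e+00 -2.33461643e-04  2.83877490e+00] 0.09206445120853743
top 524.1947196879421 [0.42593973 0.0244332  1.53754957]
stand 0.79 [216. 366.] [ 0.637 -0.131  0.   ]
stand 0.37 [261. 329.] [ 0.504 -0.021  0.   ]
crossbar 0.64 [224. 367.] [ 0.606 -0.131  0.045]
crossbar 0.27 [262. 330.] [ 0.499 -0.023  0.045]
lever_tip 0.51 [262. 330.] [ 0.497 -0.022  0.061]
lever_tip 0.5 [273. 208.] [0.473 0.321 0.061]
spindle 0.58 [229. 125.] [0.594 0.543 0.1  ]
parking 0.84 [271. 207.] [0.475 0.316 0.1  ]
parking 0.52 [264. 330.] [ 0.491 -0.02   0.1  ]
adapter 0.51 [229. 125.] [0.593 0.544 0.1  ]
weight 0.84 [276. 207.] [0.463 0.317 0.1  ]
coaster 0.7 [287. 344.] [ 0.429 -0.066  0.   ]
gauge 0.53 [285. 399.] [ 0.432 -0.225  0.   ]
case 0.71 [200. 425.] [ 0.681 -0.308  0.   ]
case 0.34 [231. 124.] [0.601 0.583 0.   ]
level 0.51 [229. 122.] [0.607 0.588 0.   ]
level 0.48 [263. 304.] [0.5   0.053 0.   ]
side 445.5693720701767 [0.32029106 0.68586479 0.88761673]
stand 0.89 [220. 306.] [ 0.642 -0.128  0.   ]
crossbar 0.74 [206. 312.] [ 0.627 -0.146  0.045]
crossbar 0.43 [217. 386.] [ 0.427 -0.171  0.045]
lever_tip 0.71 [248. 343.] [ 0.5   -0.016  0.061]
spindle 0.65 [461. 189.] [0.591 0.548 0.1  ]
parking 0.37 [460. 189.] [0.592 0.547 0.1  ]
adapter 0.7 [459. 192.] [0.587 0.544 0.1  ]
weight 0.76 [359. 301.] [0.482 0.316 0.1  ]
coaster 0.59 [260. 376.] [ 0.421 -0.057  0.   ]
gauge 0.61 [217. 387.] [ 0.431 -0.22   0.   ]
gauge 0.47 [361. 302.] [0.501 0.272 0.   ]
case 0.62 [177. 314.] [ 0.684 -0.311 -0.   ]
level 0.78 [285. 332.] [0.501 0.057 0.   ]
```

View pics/top0.png

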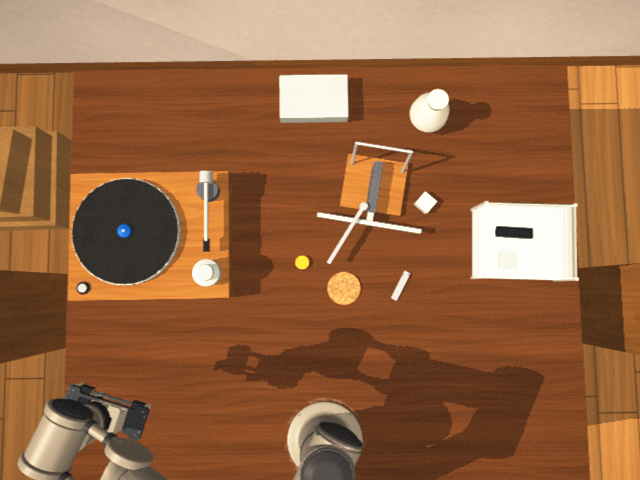

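View pics/side0.png

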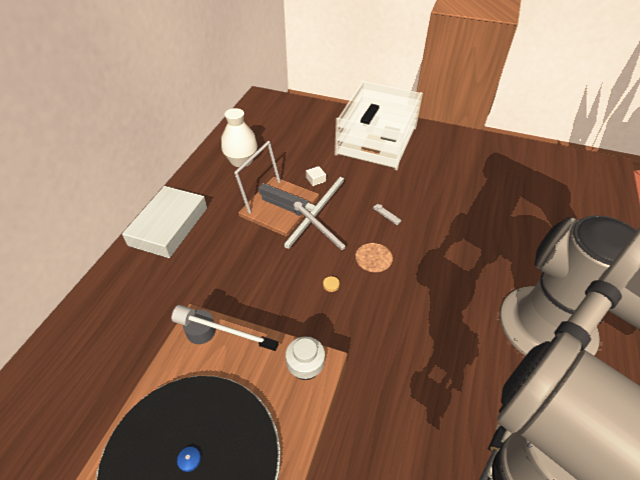

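The picture shows the blue adapter disc on the spindle, top (row 229, col 125), and the weight on the parking post at (271, 207). The target is therefore the single-line mark, 0.040. The crossbar runs from (214, 318) to (231, 421) and the lever tip is at (262, 330). Next I measure the bar.

```bash
cat > bar.py <<'E'
from h import *
def bar(im,a,b,z=.052,w=7):
    # bright pixels near the segment a-b (col,row) -> world ends and line
    m=np.zeros(im.shape[:2],np.uint8);cv2.line(m,a,b,255,w)
    hsv=cv2.cvtColor(im,cv2.COLOR_BGR2HSV)
    r,c=np.nonzero((m>0)&(hsv[...,1]<70)&(hsv[...,2]>150))
    P=np.array([ray("top",(i,j),z)[:2] for i,j in zip(r,c)])
    vx,vy,x,y=cv2.fitLine(P.astype(np.float32),cv2.DIST_HUBER,0,.001,.001).ravel()
    u=np.array([vx,vy])*(1 if vy>0 else -1); o=np.array([x,y]); s=(P-o)@u
    return o+u*(s.min()+s.max())/2,u,s.max()-s.min()
E
python3 - <<'E'
from bar import *
im,d=read_camera("top")
c,u,L=bar(im,(314,213),(425,233));ex=np.array([u[1],-u[0]])
print("centre",c,"stand y",u,"yaw",np.arctan2(-u[0],u[1]),"L",L)
o=c+.03*ex;print("stand origin",o)
tip=np.array([.498,-.018])-o-ex*.012-u*.024;print("lever",np.arctan2(tip@u,-tip@ex),np.linalg.norm(tip))
# tube direction from the dark tube top
hsv=cv2.cvtColor(im,cv2.COLOR_BGR2HSV)
sub=np.zeros(im.shape[:2],bool);sub[160:212,362:390]=1
r,cc=np.nonzero(sub&(hsv[...,2]<125)&(hsv[...,1]<80))
P=np.array([ray("top",(i,j),.057)[:2] for i,j in zip(r,cc)]);Q=P-o
print("tube x",np.percentile(Q@ex,[1,99]),"y mean",(Q@u).mean())
g=c+.1*u;print("grasp",g, robot.observe()["time"])
p0=np.array([.1563,.5007,.226]);y0=2.8388
X=np.array([np.cos(y0),np.sin(y0)]);Y=np.array([np.sin(y0),-np.cos(y0)])
dl=g-p0[:2];print("tool shift",dl@X,dl@Y)
E
```

```text
centre [ 0.61064581 -0.13500425] stand y [0.1735543 0.9848243] yaw -0.1744376 L 0.3006656026194679
stand origin [ 0.64019053 -0.14021088]
lever 0.39229942122574646 0.18748575956205712
tube x [0.00284955 0.13581506] y mean 0.008613764432078204
grasp [ 0.62800124 -0.03652182] 1.25
tool shift -0.6104349070047903 -0.3721270784497362
```

Emit:
step_arm --steps '[{"x":-0.814,"y":-0.496,"z":0.0,"rz":1,"claw":1},{"x":-0.814,"y":-0.496,"z":0.0,"rz":1,"claw":1},{"x":-0.814,"y":-0.496,"z":0.0,"rz":1,"claw":1},{"x":-0.814,"y":-0.496,"z":0.0,"rz":1,"claw":1},{"x":-0.814,"y":-0.496,"z":0.0,"rz":1,"claw":1},{"x":-0.814,"y":-0.496,"z":0.0,"rz":1,"claw":1},{"x":-0.814,"y":-0.496,"z":0.0,"rz":1,"claw":1},{"x":-0.814,"y":-0.496,"z":0.0,"rz":1,"claw":1},{"x":-0.814,"y":-0.496,"z":0.0,"rz":1,"claw":1},{"x":-0.814,"y":-0.496,"z":0.0,"rz":1,"claw":1},{"x":-0.814,"y":-0.496,"z":0.0,"rz":1,"claw":1},{"x":-0.814,"y":-0.496,"z":0.0,"rz":1,"claw":1}]'

```text
$.steps[0]: bad value
```

```bash
cat > go.py <<'E'
import sys
from h import *
from scipy.spatial.transform import Rotation as Ro
# print the shift/turn fractions to reach x y z yaw
g=np.array([float(a) for a in sys.argv[1:5]]);s=robot.observe()
R=Ro.from_euler("xyz",s["tool_rot"]);T=Ro.from_euler("xyz",[np.pi,0,g[3]])
print("pos",s["tool_pos"],"rot",s["tool_rot"],"t",s["time"],"F",s["contact_force"],"op",s["opening"],s["grip_force"])
print("shift",(R.inv().apply(g[:3]-s["tool_pos"])/.75).round(4),"turn",((R.inv()*T).as_rotvec()/(np.pi/4)).round(3))
E
python3 go.py .628 -.0365 .14 1.396
```

```text
pos [0.15652228 0.50115151 0.22674669] rot [3.14147634e+00 2.71712794e-05 2.83880229e+00] t 1.25 F [-0.39132236 -0.1256418   0.75113406] op 0.0916545786982416 0.0
shift [-0.8138 -0.4968  0.1156] turn [ 0.    -0.     1.837]
```

Emit:
step_arm --steps '[{"x":-0.814,"y":-0.496,"z":0.0,"rx":0.0,"ry":0.0,"rz":0.99,"claw":1.0},{"x":-0.814,"y":-0.496,"z":0.0,"rx":0.0,"ry":0.0,"rz":0.99,"claw":1.0},{"x":-0.814,"y":-0.496,"z":0.0,"rx":0.0,"ry":0.0,"rz":0.99,"claw":1.0},{"x":-0.814,"y":-0.496,"z":0.0,"rx":0.0,"ry":0.0,"rz":0.99,"claw":1.0},{"x":-0.814,"y":-0.496,"z":0.0,"rx":0.0,"ry":0.0,"rz":0.99,"claw":1.0},{"x":-0.814,"y":-0.496,"z":0.0,"rx":0.0,"ry":0.0,"rz":0.99,"claw":1.0},{"x":-0.814,"y":-0.496,"z":0.0,"rx":0.0,"ry":0.0,"rz":0.99,"claw":1.0},{"x":-0.814,"y":-0.496,"z":0.0,"rx":0.0,"ry":0.0,"rz":0.99,"claw":1.0},{"x":-0.814,"y":-0.496,"z":0.0,"rx":0.0,"ry":0.0,"rz":0.99,"claw":1.0},{"x":-0.814,"y":-0.496,"z":0.0,"rx":0.0,"ry":0.0,"rz":0.99,"claw":1.0},{"x":-0.814,"y":-0.496,"z":0.0,"rx":0.0,"ry":0.0,"rz":0.99,"claw":1.0},{"x":-0.814,"y":-0.496,"z":0.0,"rx":0.0,"ry":0.0,"rz":0.99,"claw":1.0}]'

```text
time: 2.25
tool_pos: [0.4876, 0.1236, 0.2269]
tool_rot: [3.141, 0.0, 2.061]
contact_force: [-0.3, 0.8, 0.5]
opening: 0.0917
grip_force: 0.0
```

```bash
python3 go.py .628 -.0365 .14 1.396
```

```text
pos [0.4875896  0.12356887 0.2269046 ] rot [3.14105079e+00 6.50451895e-06 2.06097497e+00] t 2.25 F [-0.31266795  0.77737588  0.52420571] op 0.09172499877128411 0.0
shift [-0.2764  0.0646  0.1159] turn [ 0.001 -0.     0.847]
```

Emit:
step_arm --steps '[{"x":-0.276,"y":0.064,"z":0.116,"rx":0.0,"ry":0.0,"rz":0.847,"claw":0.0},{"x":-0.276,"y":0.064,"z":0.116,"rx":0.0,"ry":0.0,"rz":0.847,"claw":0.0},{"x":-0.276,"y":0.064,"z":0.116,"rx":0.0,"ry":0.0,"rz":0.847,"claw":0.0},{"x":-0.276,"y":0.064,"z":0.116,"rx":0.0,"ry":0.0,"rz":0.847,"claw":0.0},{"x":-0.276,"y":0.064,"z":0.116,"rx":0.0,"ry":0.0,"rz":0.847,"claw":0.0},{"x":-0.276,"y":0.064,"z":0.116,"rx":0.0,"ry":0.0,"rz":0.847,"claw":0.0},{"x":-0.276,"y":0.064,"z":0.116,"rx":0.0,"ry":0.0,"rz":0.847,"claw":0.0},{"x":-0.276,"y":0.064,"z":0.116,"rx":0.0,"ry":0.0,"rz":0.847,"claw":0.0},{"x":-0.276,"y":0.064,"z":0.116,"rx":0.0,"ry":0.0,"rz":0.847,"claw":0.0},{"x":-0.276,"y":0.064,"z":0.116,"rx":0.0,"ry":0.0,"rz":0.847,"claw":0.0}]'

```text
time: 3.08
tool_pos: [0.6261, -0.0333, 0.1406]
tool_rot: [3.141, -0.0, 1.398]
contact_force: [0.5, -0.4, 0.1]
opening: 0.0463
grip_force: 0.0
```

```bash
python3 go.py .628 -.0365 .032 1.396
python3 - <<'E'
from h import *
im,d=read_camera("wrist");cv2.imwrite("pics/w1.png",im)
E
```

```text
pos [ 0.62605638 -0.03334229  0.14060402] rot [ 3.14078271e+00 -2.92992731e-04  1.39795187e+00] t 3.0833 F [ 0.53201908 -0.42737395  0.08568594] op 0.04626525945891164 0.0
shift [-0.0037  0.0032  0.1448] turn [ 0.001 -0.     0.002]
```

View pics/w1.png

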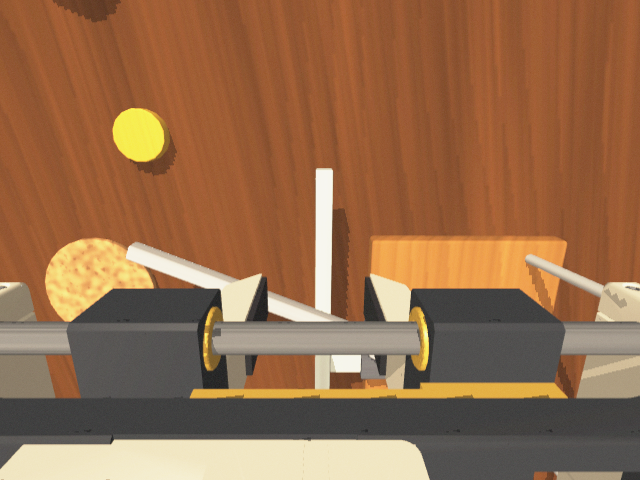

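The bar (col 324, end at row 170) runs parallel to the pads, between the fingers. The lever lies inboard. Going down.

Emit:
step_arm --steps '[{"x":0.0,"y":0.0,"z":0.04,"rx":0.0,"ry":0.0,"rz":0.0,"claw":0.0},{"x":0.0,"y":0.0,"z":0.08,"rx":0.0,"ry":0.0,"rz":0.0,"claw":0.0},{"x":0.0,"y":0.0,"z":0.11,"rx":0.0,"ry":0.0,"rz":0.0,"claw":0.0},{"x":0.0,"y":0.0,"z":0.13,"rx":0.0,"ry":0.0,"rz":0.0,"claw":0.0},{"x":0.0,"y":0.0,"z":0.144,"rx":0.0,"ry":0.0,"rz":0.0,"claw":0.0},{"x":0.0,"y":0.0,"z":0.144,"rx":0.0,"ry":0.0,"rz":0.0,"claw":0.0},{"x":0.0,"y":0.0,"z":0.144,"rx":0.0,"ry":0.0,"rz":0.0,"claw":0.0},{"x":0.0,"y":0.0,"z":0.144,"rx":0.0,"ry":0.0,"rz":0.0,"claw":0.0}]'

```text
time: 3.8
tool_pos: [0.6273, -0.0343, 0.0333]
tool_rot: [3.139, -0.0, 1.397]
contact_force: [-0.5, 0.0, 0.4]
opening: 0.0459
grip_force: 0.0
```

```bash
python3 go.py .628 -.0365 .032 1.396
```

```text
pos [ 0.62730046 -0.03434299  0.03331519] rot [ 3.13892958e+00 -9.98385461e-05  1.39654862e+00] t 3.8 F [-4.53693437e-01  2.28566826e-04  3.55514667e-01] op 0.045917485876747106 0.0
shift [-0.0027  0.0014  0.0018] turn [ 0.003 -0.     0.001]
```

Close on the bar with a modest grip.

Emit:
step_arm --squeeze 8 --steps '[{"x":0.0,"y":0.0,"z":0.0,"rx":0.0,"ry":0.0,"rz":0.0,"claw":-1.0},{"x":0.0,"y":0.0,"z":0.0,"rx":0.0,"ry":0.0,"rz":0.0,"claw":-1.0},{"x":0.0,"y":0.0,"z":0.0,"rx":0.0,"ry":0.0,"rz":0.0,"claw":-1.0},{"x":0.0,"y":0.0,"z":0.0,"rx":0.0,"ry":0.0,"rz":0.0,"claw":-1.0},{"x":0.0,"y":0.0,"z":0.0,"rx":0.0,"ry":0.0,"rz":0.0,"claw":-1.0},{"x":0.0,"y":0.0,"z":0.0,"rx":0.0,"ry":0.0,"rz":0.0,"claw":-1.0},{"x":0.0,"y":0.0,"z":0.0,"rx":0.0,"ry":0.0,"rz":0.0,"claw":-1.0},{"x":0.0,"y":0.0,"z":0.0,"rx":0.0,"ry":0.0,"rz":0.0,"claw":-1.0}]'

```text
time: 4.47
tool_pos: [0.627, -0.0346, 0.0321]
tool_rot: [3.14, -0.0, 1.396]
contact_force: [1.9, 0.3, 1.8]
opening: 0.0119
grip_force: 8.0
```

```bash
python3 go.py .628 -.0365 .032 1.396
python3 - <<'E'
from bar import *
im,d=read_camera("top");cv2.imwrite("pics/t2.png",cv2.resize(im[180:290,270:440],None,fx=4,fy=4))
E
```

```text
pos [ 0.62698316 -0.03462835  0.0321295 ] rot [ 3.14006627e+00 -8.63286660e-05  1.39597124e+00] t 4.4667 F [1.94632684 0.26727344 1.82873739] op 0.011892458559417082 7.999940067529678
shift [-0.0022  0.0018  0.0002] turn [ 0.002 -0.    -0.   ]
```

View pics/t2.png

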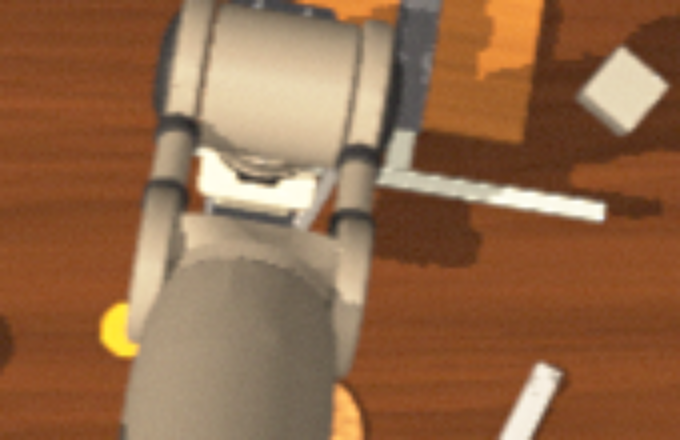

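Gripped (opening 11.9 mm). The force shows the bar drawn about 1 mm off its stop. Draw out 39 mm.

Emit:
step_arm --steps '[{"x":0.0,"y":-0.01,"z":0.0,"rx":0.0,"ry":0.0,"rz":0.0,"claw":-1.0},{"x":0.0,"y":-0.02,"z":0.0,"rx":0.0,"ry":0.0,"rz":0.0,"claw":-1.0},{"x":0.0,"y":-0.03,"z":0.0,"rx":0.0,"ry":0.0,"rz":0.0,"claw":-1.0},{"x":0.0,"y":-0.04,"z":0.0,"rx":0.0,"ry":0.0,"rz":0.0,"claw":-1.0},{"x":0.0,"y":-0.048,"z":0.0,"rx":0.0,"ry":0.0,"rz":0.0,"claw":-1.0},{"x":0.0,"y":-0.052,"z":0.0,"rx":0.0,"ry":0.0,"rz":0.0,"claw":-1.0},{"x":0.0,"y":-0.052,"z":0.0,"rx":0.0,"ry":0.0,"rz":0.0,"claw":-1.0},{"x":0.0,"y":-0.052,"z":0.0,"rx":0.0,"ry":0.0,"rz":0.0,"claw":-1.0},{"x":0.0,"y":-0.052,"z":0.0,"rx":0.0,"ry":0.0,"rz":0.0,"claw":-1.0}]'

```text
time: 5.27
tool_pos: [0.5878, -0.0277, 0.0321]
tool_rot: [3.141, -0.0, 1.396]
contact_force: [2.3, 0.3, 6.3]
opening: 0.0117
grip_force: 8.0
```

```bash
cat > leg.py <<'E'
from bar import *
im,d=read_camera("top");cv2.imwrite("pics/top_last.png",im)
s=robot.observe();print(s["tool_pos"],s["contact_force"],s["grip_force"],s["time"])
u=np.array([.17355,.98482]);ex=np.array([u[1],-u[0]]);c0=np.array([.61065,-.135])
hsv=cv2.cvtColor(im,cv2.COLOR_BGR2HSV)
# right part of bar: search in stand frame y -0.145..-0.06
r,c=np.nonzero((hsv[...,1]<70)&(hsv[...,2]>130))
k=(r>200)&(r<270)&(c>370)&(c<430);P=np.array([ray("top",p,.052)[:2] for p in zip(r[k],c[k])])-c0
y=P@u;x=-P@ex;k=(y<-.07)&(y>-.15)&(x>-.015)&(x<.06)
print("leg by top bar",np.median(x[k]),x[k].min(),x[k].max(),k.sum(),"by tool",-(s["tool_pos"][:2]-c0)@ex,"tool y",(s["tool_pos"][:2]-c0)@u)
E
python3 leg.py
python3 - <<'E'
from h import *
im,d=read_camera("side");cv2.imwrite("pics/s3.png",cv2.resize(im[150:300,220:420],None,fx=4,fy=4,interpolation=2))
E
```

```text
[ 0.5878012  -0.02768761  0.03208538] [ 2.19707067 -0.26824397  6.2225751 ] 8.00021342933178 5.3167
leg by top bar 0.044279883823191334 0.03667927580146422 0.05140862613422617 145 by tool 0.041126024820442864 tool y 0.10171797485874742
```

View pics/s3.png

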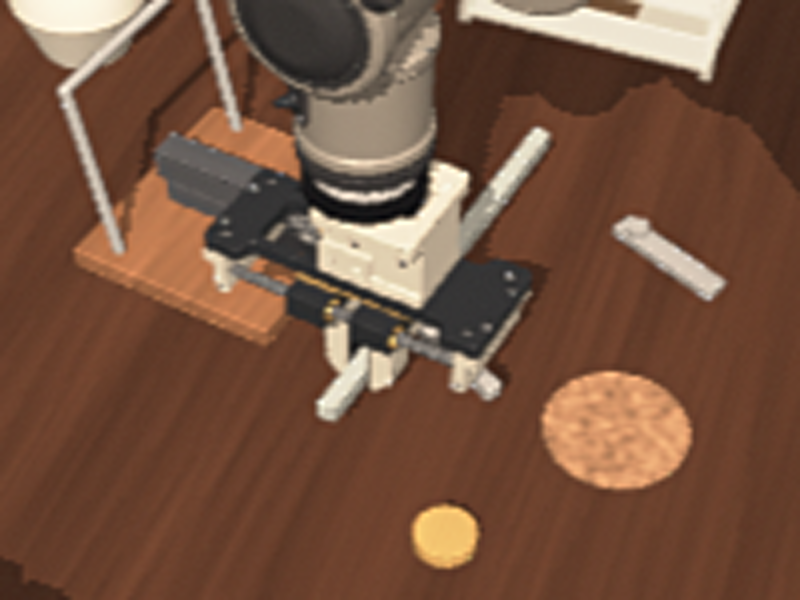

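Run:
```python
from bar import *
u=np.array([.17355,.98482]);ex=np.array([u[1],-u[0]]);c0=np.array([.61065,-.135])
for f in ["top0","top_last"]:
    im=cv2.imread(f"pics/{f}.png").astype(float)
    out=[]
    for y in np.arange(-.14,-.085,.005):
        # intensity profile (blue) across the bar along stand -x
        p=camera_params("top");xs=np.arange(-.03,.08,.0005)
        X=np.array([np.r_[c0+u*y-ex*x,.052] for x in xs]);C=X@np.array(p["R"]).T+np.array(p["t"])
        uv=C[:,:2]/C[:,2:]*[p["fx"],p["fy"]]+[p["cx"],p["cy"]]
        v=cv2.remap(im[...,0].astype(np.float32),uv[:,:1].astype(np.float32),uv[:,1:].astype(np.float32),1).ravel()
        w=np.clip(v-80,0,None);j=np.argmax(v);k=abs(xs-xs[j])<.014
        out.append((w*xs)[k].sum()/w[k].sum())
    print(f,np.round(np.array(out)*1000,1))
```

```text
top0 [ 0.4  0.7  0.3 -0.   0.7  0.5 -0.   0.3  0.8  0.2 -0.1  0.6]
top_last [44.3 44.6 45.  44.6 44.2 44.9 44.9 44.2 44.6 45.  44.5 44.2]
```

```bash
cat > meas.py <<'E'
from bar import *
u=np.array([.17355,.98482]);ex=np.array([u[1],-u[0]]);c0=np.array([.61065,-.135])
def meas(im,ch=0):
    im=im.astype(np.float32);out=[];p=camera_params("top");xs=np.arange(-.03,.08,.0005)
    for y in np.arange(-.14,-.085,.0025):
        X=np.array([np.r_[c0+u*y-ex*x,.052] for x in xs]);C=X@np.array(p["R"]).T+np.array(p["t"])
        uv=(C[:,:2]/C[:,2:]*[p["fx"],p["fy"]]+[p["cx"],p["cy"]]).astype(np.float32)
        v=cv2.remap(im[...,ch].copy(),uv[:,:1],uv[:,1:],1).ravel()
        j=np.argmax(v);h=(v[j]+30)/2;a=j;b=j
        while v[a]>h:a-=1
        while v[b]>h:b+=1
        out.append((xs[a],xs[b]))
    return (np.median(out,0)*1000).round(1),(np.mean(out)*1000).round(2)
if __name__=="__main__":
    t=np.zeros((480,640,3),np.uint8);t[180:290,270:440]=cv2.resize(cv2.imread("pics/t2.png"),(170,110),interpolation=cv2.INTER_AREA)
    print(meas(cv2.imread("pics/top0.png")),meas(t),meas(cv2.imread("pics/top_last.png")))
    L=cv2.imread("pics/top_last.png");cv2.imwrite("pics/l4.png",cv2.resize(L[190:260,350:430],None,fx=8,fy=8,interpolation=0))
E
python3 meas.py
```

```text
(array([-6.5,  7.5]), np.float64(0.35)) (array([-2., 12.]), np.float64(4.96)) (array([37.5, 51.5]), np.float64(44.61))
```

View pics/l4.png

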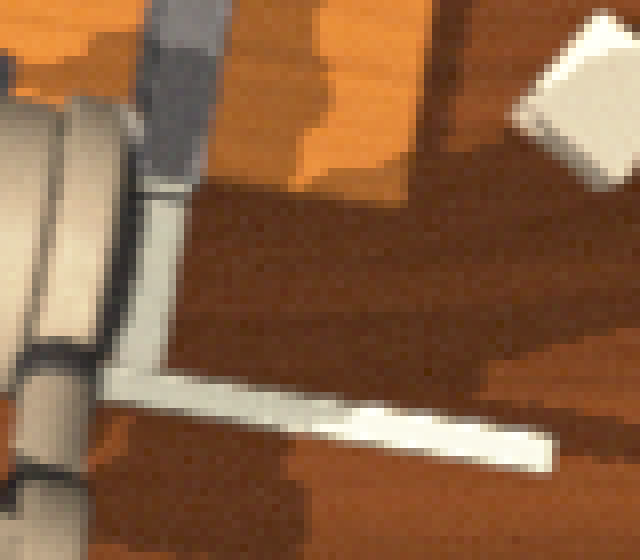

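The dark line on the leg (crop row 193) shows with a few mm of bare leg behind it, and the bar image reads 44.3 mm. So the grip had already drawn the leg about 4 mm. I go back 4 mm and hold.

Emit:
step_arm --steps '[{"x":0.0,"y":0.0055,"z":0.0,"rx":0.0,"ry":0.0,"rz":0.0,"claw":-1.0},{"x":0.0,"y":0.0055,"z":0.0,"rx":0.0,"ry":0.0,"rz":0.0,"claw":-1.0},{"x":0.0,"y":0.0055,"z":0.0,"rx":0.0,"ry":0.0,"rz":0.0,"claw":-1.0},{"x":0.0,"y":0.0055,"z":0.0,"rx":0.0,"ry":0.0,"rz":0.0,"claw":-1.0},{"x":0.0,"y":0.0055,"z":0.0,"rx":0.0,"ry":0.0,"rz":0.0,"claw":-1.0},{"x":0.0,"y":0.0055,"z":0.0,"rx":0.0,"ry":0.0,"rz":0.0,"claw":-1.0}]'

```text
time: 5.87
tool_pos: [0.5921, -0.0285, 0.0321]
tool_rot: [3.141, -0.0, 1.396]
contact_force: [2.9, 0.0, 5.9]
opening: 0.0119
grip_force: 8.0
```

```bash
python3 leg.py; python3 -c "
from meas import *
print(meas(cv2.imread('pics/top_last.png')))"
```

```text
[ 0.59213664 -0.02842041  0.0320818 ] [ 2.98946645 -0.35667266  6.06387595] 8.000067919492722 5.9167
leg by top bar 0.03999232263989428 0.03252453695026953 0.04699548836075652 136 by tool 0.03672921846722808 tool y 0.10174872002785094
(array([33.5, 47.5]), np.float64(40.32))
```

Leg at 40.0 mm. Next I slide along the bar toward stand -y (tool -x) to swing the lever in.

Emit:
step_arm --squeeze 6 --steps '[{"x":-0.006,"y":0.0,"z":0.0,"rx":0.0,"ry":0.0,"rz":0.0,"claw":-1.0},{"x":-0.012,"y":0.0,"z":0.0,"rx":0.0,"ry":0.0,"rz":0.0,"claw":-1.0},{"x":-0.018,"y":0.0,"z":0.0,"rx":0.0,"ry":0.0,"rz":0.0,"claw":-1.0},{"x":-0.024,"y":0.0,"z":0.0,"rx":0.0,"ry":0.0,"rz":0.0,"claw":-1.0},{"x":-0.03,"y":0.0,"z":0.0,"rx":0.0,"ry":0.0,"rz":0.0,"claw":-1.0},{"x":-0.036,"y":0.0,"z":0.0,"rx":0.0,"ry":0.0,"rz":0.0,"claw":-1.0},{"x":-0.042,"y":0.0,"z":0.0,"rx":0.0,"ry":0.0,"rz":0.0,"claw":-1.0},{"x":-0.042,"y":0.0,"z":0.0,"rx":0.0,"ry":0.0,"rz":0.0,"claw":-1.0}]'

```text
time: 6.58
tool_pos: [0.5856, -0.0579, 0.0309]
tool_rot: [-3.139, -0.003, 1.396]
contact_force: [3.3, 5.2, 0.1]
opening: 0.0122
grip_force: 6.1
```

```bash
python3 leg.py; python3 -c "
from meas import *
print(meas(cv2.imread('pics/top_last.png')))"
```

```text
[ 0.58560316 -0.05794716  0.03086643] [ 3.23392864  4.87843581 -0.1858225 ] 6.085976790636778 6.6333
leg by top bar 0.04145785692344555 0.03350326459798373 0.04812865216877527 135 by tool 0.03803915009674312 tool y 0.07153630215783095
(array([34.5, 48.5]), np.float64(41.62))
```

Emit:
step_arm --steps '[{"x":-0.006,"y":0.001,"z":0.0,"rx":0.0,"ry":0.0,"rz":0.0,"claw":-1.0},{"x":-0.012,"y":0.0015,"z":0.0,"rx":0.0,"ry":0.0,"rz":0.0,"claw":-1.0},{"x":-0.018,"y":0.0015,"z":0.0,"rx":0.0,"ry":0.0,"rz":0.0,"claw":-1.0},{"x":-0.024,"y":0.0015,"z":0.0,"rx":0.0,"ry":0.0,"rz":0.0,"claw":-1.0},{"x":-0.03,"y":0.0015,"z":0.0,"rx":0.0,"ry":0.0,"rz":0.0,"claw":-1.0},{"x":-0.034,"y":0.0015,"z":0.0,"rx":0.0,"ry":0.0,"rz":0.0,"claw":-1.0},{"x":-0.038,"y":0.0015,"z":0.0,"rx":0.0,"ry":0.0,"rz":0.0,"claw":-1.0},{"x":-0.038,"y":0.0015,"z":0.0,"rx":0.0,"ry":0.0,"rz":0.0,"claw":-1.0}]'

```text
time: 7.3
tool_pos: [0.5815, -0.0859, 0.0307]
tool_rot: [-3.139, -0.003, 1.396]
contact_force: [3.4, 6.3, -0.1]
opening: 0.0119
grip_force: 6.0
```

```bash
python3 leg.py
python3 - <<'E'
from meas import *
print(meas(cv2.imread('pics/top_last.png')))
im,d=read_camera("side");a=cv2.resize(im[170:270,270:370],None,fx=4,fy=4,interpolation=2)
w,d=read_camera("wrist");b=cv2.resize(w,(400,300));b=np.vstack([b,np.zeros((100,400,3),np.uint8)])
cv2.imwrite("pics/c5.png",np.hstack([a,b]))
E
```

```text
[ 0.58151183 -0.08588704  0.03071724] [2.51252885 5.09461303 0.08430724] 6.017489957157522 7.35
leg by top bar 0.040738745425932234 0.03263586156389505 0.047614913149577325 126 by tool 0.03721940533526871 tool y 0.04331049383400159
(array([34. , 47.5]), np.float64(40.99))
```

View pics/c5.png

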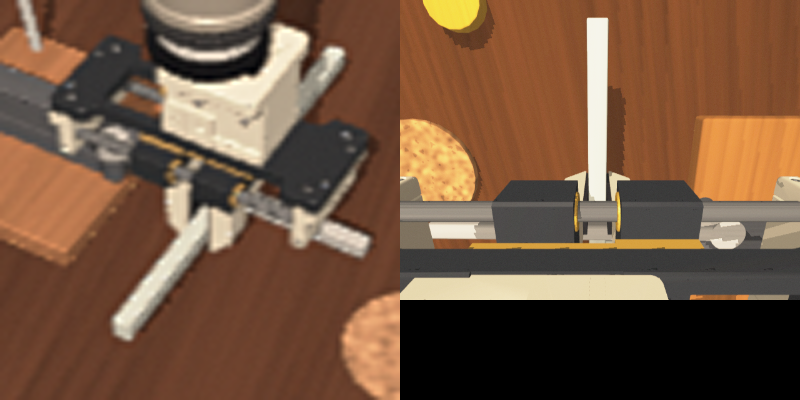

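The lever tip shows at side pixel (row 231, col 361), nearly parallel to the leg. Push on gently until the stop takes force.

Emit:
step_arm --steps '[{"x":-0.003,"y":0.0005,"z":0.0,"rx":0.0,"ry":0.0,"rz":0.0,"claw":-1.0},{"x":-0.005,"y":0.0005,"z":0.0,"rx":0.0,"ry":0.0,"rz":0.0,"claw":-1.0},{"x":-0.005,"y":0.0005,"z":0.0,"rx":0.0,"ry":0.0,"rz":0.0,"claw":-1.0},{"x":-0.005,"y":0.0005,"z":0.0,"rx":0.0,"ry":0.0,"rz":0.0,"claw":-1.0}]'

```text
time: 7.78
tool_pos: [0.5814, -0.0868, 0.0307]
tool_rot: [-3.138, -0.006, 1.396]
contact_force: [5.9, 17.1, 0.8]
opening: 0.0123
grip_force: 13.7
```

```bash
cat > fin.py <<'E'
from meas import *
print(meas(cv2.imread('pics/top_last.png')))
im,d=read_camera("side");cv2.imwrite("pics/side_last.png",im)
o=c0+.03*ex;pv=o+.012*ex+.024*u
for r in nets.landmark_of("side","lever_tip")[:2]:
    t=ray("side",r["pixel"],.061)[:2]-pv;print(r["conf"],r["pixel"],"lever",np.arctan2(t@u,-t@ex),np.linalg.norm(t))
E
python3 leg.py; python3 fin.py
```

```text
[ 0.58137425 -0.08677232  0.03067962] [ 4.43397996 17.28448725  1.05469359] 13.623099401593208 7.8333
leg by top bar 0.04058903433392004 0.03263586156389505 0.04715368573973648 125 by tool 0.03720126243039159 tool y 0.04241478078671702
(array([34. , 47.5]), np.float64(40.92))
0.46 [229.5, 356.5] lever 0.013052864462591629 0.17341158343014404
```

The force rise from 5 to 17 N over 1 mm shows the lever is on its stop. Lever about 0.01 rad, leg about 40.5 mm. Ease the push a little and hold.

Emit:
step_arm --steps '[{"x":0.003,"y":0.0,"z":0.0,"rx":0.0,"ry":0.0,"rz":0.0,"claw":-1.0},{"x":0.003,"y":0.0,"z":0.0,"rx":0.0,"ry":0.0,"rz":0.0,"claw":-1.0},{"x":0.003,"y":0.0,"z":0.0,"rx":0.0,"ry":0.0,"rz":0.0,"claw":-1.0},{"x":0.003,"y":0.0,"z":0.0,"rx":0.0,"ry":0.0,"rz":0.0,"claw":-1.0}]'

```text
time: 8.27
tool_pos: [0.5814, -0.0867, 0.0307]
tool_rot: [-3.138, -0.003, 1.396]
contact_force: [2.1, 9.9, 0.2]
opening: 0.0123
grip_force: 10.4
```

```bash
python3 leg.py; python3 fin.py; python3 -c "
import cv2
cv2.imwrite('pics/f6.png',cv2.resize(cv2.imread('pics/side_last.png')[170:270,270:370],None,fx=5,fy=5,interpolation=2))"
```

```text
[ 0.58142024 -0.08672008  0.03068554] [ 2.74727492  9.59871351 -0.23794761] 10.376196205615997 8.3167
leg by top bar 0.04056201318713752 0.03263586156389505 0.04715368573973648 126 by tool 0.03716503600987905 tool y 0.042474207201036056
(array([34. , 47.5]), np.float64(40.88))
0.65 [231.4, 360.5] lever 0.017211507268439268 0.18521539310007915
```

View pics/f6.png

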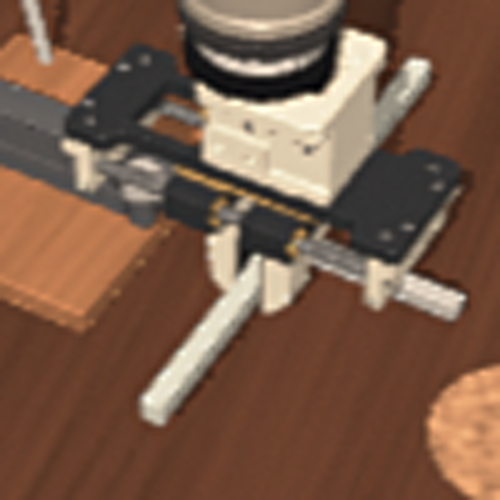

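The lever (tip at crop (455, 305)) lies parallel to the tube, the fingers hold the bar, and the leg is at 40.5 mm. Handing in.

```bash
python3 -c "
from cell import robot
print(robot.hand_in())"
```

```text
the job is handed in; nothing more can be done
None
```

The adapter is on the spindle, so I drew the leg to its single-line mark (about 40.5 mm by the top camera) and closed the lever onto its stop (about 0.02 rad). I handed the job in with the fingers still gripping the crossbar; no verdict came back.

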